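# Draw a spacer plate from the magazine and lay it on the mouse tester

### The job

Slide the bottom oblong spacer plate straight out from under its stack in the feed magazine, so that the plates above drop down flat inside it, then lay that plate flat on the middle of the test base's rubber pad, lengthwise along the pad, lowering it all the way rather than dropping it, and let go. Leave the magazine of round discs alone.

Things in the scene. Friction and masses are not known exactly. Their poses are not given: they have to be found in the camera images.
- spacer_mid (a point): Centre (half-way up) of the plate to draw out, the bottom one of four: bright aluminium, 45 x 100 x 12 mm (x, y, z), 0.14 kg, starting 26 mm above the bench. Its y axis is its length and points out of the magazine. Beyond the gate it is free from 19 to 50 mm along +y of its centre, on a tongue only 28 mm wide, so it can be pinched across its 45 mm. Drawn 70 mm along +y, level, it is clear.
- top_mid (a point): Centre (half-way up) of the top plate of that stack, same size and axes, 62 mm above the bench, 38 mm farther in; it sinks 12 mm when the bottom plate is out. The fixed magazine has a black floor 20 mm and corner guides 66 mm above the bench and a gate 15 mm above the floor; its tongue ends 24 mm beyond the bottom plate. Friction of the stack: a few newtons.
- pad_mid (a point): Centre of the upper face of the dark rubber pad on the fixed grey test base. The pad is 80 x 130 mm (x, y), its face 14 mm above the bench; its y axis is its length. The base is 190 x 200 mm, 10 mm thick, with four steel posts with 20 mm heads at the corners, 83 mm in x and 88 mm in y from the centre, 40 mm above the bench.
- disc0_mid (a point): Centre (half-way up) of the bottom round steel disc, 48 mm in diameter and 12 mm thick, in the other, shorter magazine of three such discs; a bystander to leave alone. It starts 26 mm above the bench; that magazine is 66 mm high.
Not all that is in view belongs to the job. Leave any blue or purple look-alike of the part that bears spacer_mid alone.

How it is judged:
By the outcome, as a careful person would: the job done as asked, in the order asked, and still so for the second after the job is handed in, with the robot touching nothing.
It also fails if it takes over 43 s, if anything falls off the work surface, if the arm or the gripper's body presses on something with over 40 N, if the wrist force passes 120 N, or if a joint passes its speed limit or range.

### The arm

A 7-joint arm with a two-finger parallel gripper is mounted at the origin on the work surface. World frame = base frame: x ahead of the robot, y to its left, z up, the work surface at z = 0. Lengths are in m, angles in rad, forces in N, time in s.
With the tool pointing down it reaches from about 0.4 to 0.875 m from the base axis. Payload 19.3 kg.
Tool frame: the origin (TCP) lies on the centre line of the jaws, within the pads' length; the fingertips stand 8 mm ahead of it and the grasp point (between the pads) lies 11 mm behind it; z points along the fingers, y is the line along which they close (so a half turn about z gives the same grasp; the last joint's range is limited). The gripper opens to 85 mm and grips with 20 to 120 N. Pads are 22 mm wide; open, the fingers measure 114 mm over their backs; the gripper's body (76 mm by 85 mm) begins 54 mm behind the grasp point. The pads swing forward as they close: fully open they stand 13 mm farther back than shut.
Start: joints at [1.082, 0.521, -0.036, 1.599, 0.021, 1.021, -0.113], TCP at [0.254, -0.571, 0.239] pointing down, gripper open.
Joint ranges: [-2.91, 2.91], [-0.3, 2.13], [-1.5, 1.42], [0.17, 2.43], [-1.26, 4.41], [0.16, 1.93], [-2.52, 2.52]. Speed limits (rad/s): [1.89, 1.89, 2.39, 2.39, 3.01, 3.01, 3.01].

### API

Orientations are given as [roll, pitch, yaw] about the fixed x, y, z axes, in that order (R = Rz(yaw) Ry(pitch) Rx(roll)).
In Python, from workcell import status, grab_frame, camera_params, bot, search_frame, silhouettes gives the robot as it stands.
- The arm moves only by the shell command python3 -m creep 'ROWS' [FORCE]. ROWS is JSON, a list of rows, each a list of 5 numbers: the shift along the tool's x, y, z in units of 60 mm (1.0 is 60 mm), then the turn about the tool's z in units of 8 degrees (1.0 is 8 degrees), then the opening, from 0 (shut) to 1 (fully open). In form: [[x, y, z, twist, hand], ...]. A call has 1 to 5 rows; each row is the pose to reach, as a shift and turn from the pose commanded when the call began, along the tool's axes at that moment; what a row does not reach only later rows make up. A row lasts 1/8 s, in which the tool goes at most 62.5 mm and 10.7 degrees, less where a joint would pass 70% of its speed; a pose out of reach is approached as far as the arm can. A call with a gripper value outside its range is refused whole. The fingers move at their own pace and stop on an object; FORCE is the grip in N (left out, the last holds). Time passes only in rows, so rows that repeat a pose let the fingers close. It gives the time, the measured TCP pose, the force, the opening and the grip force at its end, in the units of the state.
- status.observe(): the state, without advancing time (a new reading comes with each control period).
- grab_frame(name): name is "scene" or "top" or "wrist"; returns the picture (420x560x3 uint8, blue, green, red); there is no depth.
- camera_params(name): a dict with "K" (3x3 intrinsics, pixels), "rvec" (rotation vector, rad) and "tvec" (3), from world to camera coordinates, as OpenCV has them; the wrist camera has in their place "tool_from_camera" (4x4, takes a point from camera to tool coordinates, whose origin is the TCP and whose axes are the flange's). Camera axes: x right, y down, z forward; pixel columns grow to the right and rows downward; lengths in m; the calibration is good to about 2 mm. A picture is of the moment at which its call begins: read the wrist's pose just before it. camera_params takes no time and is no camera call.
- bot.job_done(): hands the job in; it is judged then, once.
Trained networks look in the newest picture that a camera, given by its name, has taken for a name from the list of things; names that differ only in an ending like _2 or _b are one class to them, and where a whole thing is asked for, a point or a joint stands for the part that bears it (a point fixed in the world has none). Each returns a list of dicts, best first, with "p" (0 to 1); they miss things now and then, are a little off and sometimes report something else, mostly with a low value. They report only what shows in the picture. A call takes as long as a camera call. They do not tell look-alikes from the thing itself.
- search_frame(camera, name): "extent" ([left, top, right, bottom] as shares, 0 to 1, of the picture: columns of its width, rows of its height, round what is visible of it).
- silhouettes(camera, name): "mask" (420x560 bool, what is visible of it) and "extent" ([left, top, right, bottom] as shares, 0 to 1, of the picture: columns of its width, rows of its height, round what is visible of it).
The state is a dict: "clock": time; "qpos": joint angles; "qd": joint speeds; "joint_efforts": joint torques, N m; "position": TCP position; "tool_rot": TCP orientation; "force": force on the tool from outside, world axes, zero at the start; "moment": the same for the moment, N m; "grip_width": finger opening in m; "finger_force": force on a finger pad.
Only numpy, scipy, OpenCV 4.12 (cv2) and the standard library are available. Lean on these libraries where they do the work, as an engineer would, in place of code of your own. Each camera call takes 0.05 s, during which the arm holds its last target. There are 200 camera calls.

## Working session

There is one attempt and no reset: what is moved stays moved. The work goes in short steps, Python scripts to look and compute and a shell command to move; the robot and the scene stay as the last step left them, time stands still between calls to the robot, and variables do not carry over. Pictures are saved under pics/ and viewed, at most 10 in all, crops included, and the job is handed in when it is done.

```bash
mkdir -p pics; ls; python3 - <<'E'
from workcell import status, grab_frame, camera_params, bot, search_frame, silhouettes
import cv2,numpy as np
print(status.observe())
for c in("scene","top"):
    im=grab_frame(c); cv2.imwrite(f"pics/{c}0.png",im)
    p=camera_params(c); print(c,p)
    for n in("spacer_mid","top_mid","pad_mid","disc0_mid"):
        print(n,[(round(d["p"],2),(np.array(d["extent"])*[560,420,560,420]).round().tolist()) for d in search_frame(c,n)])
print(camera_params("wrist"))
E
```

```text
pics
{'clock': 0.0, 'qpos': array([ 1.081809  ,  0.52204297, -0.0363212 ,  1.5999981 ,  0.02123582,
        1.02108553, -0.11279197]), 'qd': array([ 0.0009186 ,  0.00147477,  0.00067509, -0.00058323,  0.00055904,
       -0.00018559, -0.0002639 ]), 'joint_efforts': array([-2.46421459e-04, -9.27081800e+01,  1.97941236e+00, -3.69920683e+01,
        1.78168580e-02,  8.18714179e-03,  2.62811579e-05]), 'position': array([ 0.25398182, -0.57071428,  0.23871131]), 'tool_rot': array([-3.14045023e+00,  1.14812972e-04,  4.18798621e-01]), 'force': array([-1.15747922, -0.00759446,  0.54534042]), 'moment': array([-0.02989854, -0.02412198,  0.04364387]), 'finger_force': 0.0, 'grip_width': 0.08525415273279384}
scene {'K': array([[524.14802316,   0.        , 291.08811668],
       [  0.        , 524.14802316, 219.35664045],
       [  0.        ,   0.        ,   1.        ]]), 'rvec': array([ 1.17248628,  2.24516005, -1.07578978]), 'tvec': array([ 0.3467026 , -0.16431858,  1.30629663])}
spacer_mid [(0.94, [131.0, 182.0, 180.0, 201.0]), (0.91, [220.0, 197.0, 264.0, 219.0]), (0.84, [276.0, 165.0, 302.0, 1
[... 482 characters left out ...]
, [407.0, 199.0, 452.0, 228.0]), (0.52, [326.0, 218.0, 347.0, 234.0])]
top_mid [(0.95, [342.0, 217.0, 384.0, 245.0])]
pad_mid [(0.81, [134.0, 176.0, 227.0, 255.0])]
disc0_mid []
{'K': array([[322.8996619 ,   0.        , 282.27045255],
       [  0.        , 322.8996619 , 208.97922328],
       [  0.        ,   0.        ,   1.        ]]), 'tool_from_camera': array([[-2.88449848e-04, -9.47444395e-01, -3.19920357e-01,
         8.18254341e-02],
       [ 9.99999273e-01,  1.01310333e-04, -1.20166015e-03,
         3.87086835e-04],
       [ 1.17091741e-03, -3.19920471e-01,  9.47443677e-01,
        -1.35255167e-01],
       [ 0.00000000e+00,  0.00000000e+00,  0.00000000e+00,
         1.00000000e+00]])}
```

View pics/scene0.png

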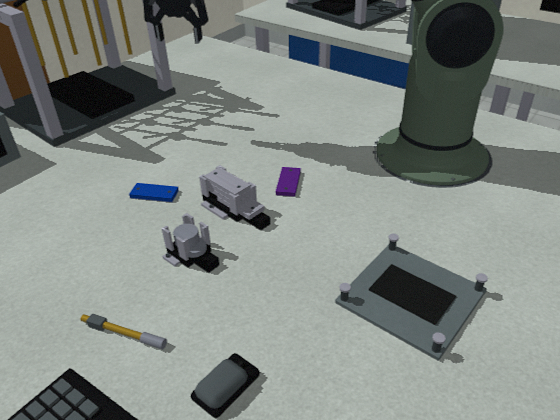

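View pics/top0.png

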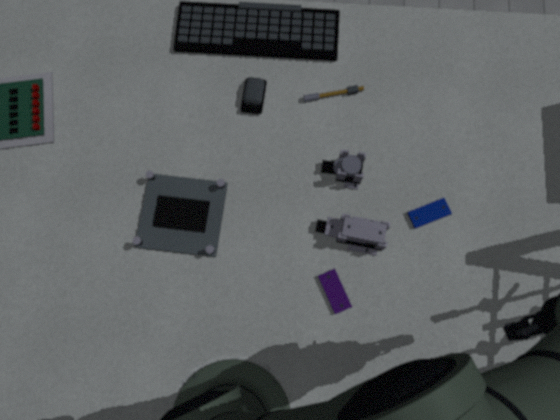

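Candidates for the plate are the blue one (top 429,213), the purple one (top 336,291) and the bright plate sticking out of the magazine (top 336,226; scene 242,208). I take the last one, and next I'll check it in a close crop and compute positions.

```bash
cat > h.py <<'E'
from workcell import status, grab_frame, camera_params, bot, search_frame, silhouettes
import cv2,numpy as np
from scipy.spatial.transform import Rotation as Ro
def cam(c,st=None):
    p=camera_params(c); K=p["K"]
    if c=="wrist":
        st=st or status.observe(); T=np.eye(4); T[:3,:3]=Ro.from_euler("xyz",st["tool_rot"]).as_matrix(); T[:3,3]=st["position"]
        M=np.linalg.inv(T@p["tool_from_camera"]); return K,M[:3,:3],M[:3,3]
    return K,cv2.Rodrigues(p["rvec"])[0],p["tvec"]
def back(C,uv,z):
    K,R,t=C; o=-R.T@t; uv=np.atleast_2d(uv).astype(float)
    d=np.c_[uv,np.ones(len(uv))]@np.linalg.inv(K).T@R
    return o+d*((z-o[2])/d[:,2])[:,None]
def proj(C,X):
    K,R,t=C; q=(np.atleast_2d(X)@R.T+t)@K.T; return q[:,:2]/q[:,2:]
def rect(C,mask,z):
    c=max(cv2.findContours(mask.astype(np.uint8),0,2)[0],key=cv2.contourArea)[:,0]
    P=back(C,c,z)[:,:2].astype(np.float32); return cv2.minAreaRect(P*1000)
E
python3 - <<'E'
from h import *
for c in("top","scene"):
    im=grab_frame(c);C=cam(c)
    for n,z in(("top_mid",.068),("spacer_mid",.032),("pad_mid",.014),("disc0_mid",.03)):
        for d in silhouettes(c,n): print(c,n,round(d["p"],2),np.round(np.array(d["extent"])*[560,420,560,420]),d["mask"].sum(),np.round(np.hstack(rect(C,d["mask"],z)),1))
    if c=="top": a=cv2.resize(im[195:260,310:400],None,fx=6,fy=6,interpolation=cv2.INTER_CUBIC)
    else: b=cv2.resize(im[155:235,190:280],None,fx=5,fy=5,interpolation=cv2.INTER_CUBIC)
    if c=="scene":
        h=max(a.shape[0],b.shape[0]); a2=cv2.resize(a,(395,285)); b2=cv2.resize(b,(400,355))
        o=np.zeros((355,795,3),np.uint8);o[:285,:395]=a2;o[:,395:]=b2;cv2.imwrite("pics/crop1.png",o)
E
```

```text
top top_mid 0.89 [339. 216. 385. 242.] 885 [ 444.4 -276.2  101.1   48.7   82. ]
top spacer_mid 0.94 [407. 199. 450. 229.] 687 [ 505.5 -436.6   42.7  100.6   27. ]
top spacer_mid 0.93 [321. 270. 353. 317.] 851 [ 303.1 -217.6   99.3   47.6   28.5]
top spacer_mid 0.8 [325. 220. 342. 235.] 246 [ 454.2 -208.3   36.    43.6   79. ]
top disc0_mid 0.51 [336. 160. 341. 176.] 83 [ 611.8 -210.    17.9   38.8   83.4]
scene top_mid 0.59 [208. 168. 251. 194.] 660 [ 449.2 -268.9  111.2   50.8   83.6]
scene spacer_mid 0.96 [130. 183. 177. 201.] 688 [ 531.7 -412.7   56.   101.4   26. ]
scene spacer_mid 0.87 [277. 165. 301. 201.] 600 [ 332.  -197.2  113.9   46.6   28.1]
scene spacer_mid 0.64 [216. 194. 262. 221.] 355 [ 460.6 -203.7   46.8   52.6   85.4]
scene pad_mid 0.84 [336. 233. 487. 360.] 9776 [459.6 163.5 214.9 226.8  86.7]
scene pad_mid 0.36 [219. 195. 264. 220.] 365 [ 441.8 -218.4   50.8   53.4   81.4]
scene disc0_mid 0.6 [185. 240. 207. 259.] 216 [ 608.8 -209.2   54.4   29.1   10.1]
```

View pics/crop1.png

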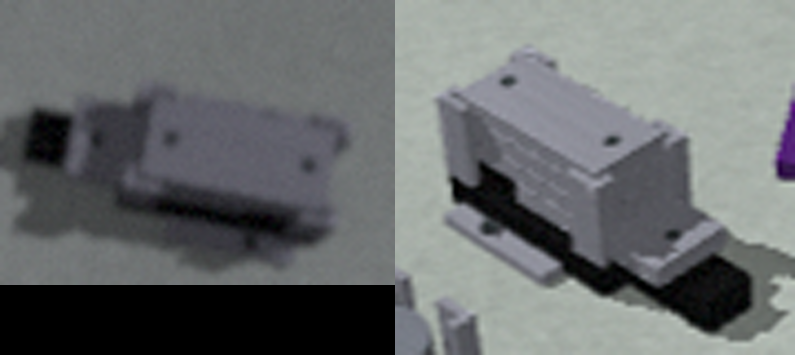

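The crop shows the bright bottom plate poking out of the gate onto the black tongue (left crop around 95,135; right crop around 680,245), pointing to about +world y. The blue and purple plates are decoys. Next I'll measure the pad and work out the approach.

```bash
cat >> h.py <<'E'
def go(target,yaw):
    "shift (units of 60 mm) along tool axes and twist (units 8deg) to reach target"
    st=status.observe();R=Ro.from_euler("xyz",st["tool_rot"]).as_matrix()
    Rt=Ro.from_euler("xyz",[np.pi,0,yaw]).as_matrix()
    d=R.T@(np.array(target)-st["position"])/.06; rel=Ro.from_matrix(R.T@Rt).as_rotvec()
    return np.round(d,3),np.round(np.degrees(rel)/8,3)
E
python3 - <<'E'
from h import *
for c,(x0,y0,x1,y1) in (("top",(145,185,218,245)),("scene",(355,255,470,330))):
    im=grab_frame(c);C=cam(c);m=np.zeros(im.shape[:2],np.uint8)
    m[y0:y1,x0:x1]=im[y0:y1,x0:x1].max(2)<45
    print(c,m.sum(),np.round(np.hstack(rect(C,cv2.morphologyEx(m,cv2.MORPH_OPEN,np.ones((3,3))),.014)),1))
d=np.array([np.cos(np.radians(82)),np.sin(np.radians(82)),0])
s=np.array([.444,-.276,0])+.038*d
print(s,s+.036*d,go(s+.036*d+[0,0,.13],np.radians(82)),status.observe()["clock"])
E
```

```text
top 1727 [469.6 165.9 131.3  80.8  86.9]
scene 2543 [469.9 167.1 130.6  82.1  86.6]
[ 0.44928858 -0.23836981  0.        ] [ 0.45429881 -0.20272016  0.        ] (array([ 5.543, -4.251,  1.822]), array([ 0.   , -0.   , -7.251])) 1.1
```

```bash
python3 -m creep '[[0.8,-0.6,0,-1,1],[1.6,-1.2,0.1,-2,1],[2.4,-1.8,0.2,-3,1],[3.2,-2.4,0.3,-4,1],[4,-3,0.4,-5,1]]' 80; python3 - <<'E'
from h import *
d=np.array([np.cos(np.radians(82)),np.sin(np.radians(82)),0])
s=np.array([.444,-.276,0])+.038*d
print(go(s+.036*d+[0,0,.15],np.radians(82)))
E
```

```text
clock: 1.72
position: [0.401, -0.3073, 0.2154]
tool_rot: [3.141, 0.0, 1.121]
force: [1.2, -0.9, -0.4]
grip_width: 0.0858
finger_force: 0.0
(array([1.956, 0.043, 1.09 ]), array([ 5.000e-03,  2.000e-03, -2.219e+00]))
```

```bash
python3 -m creep '[[0.7,0,0.3,-0.8,1],[1.4,0.04,0.7,-1.6,1],[1.96,0.04,1.1,-2.22,1],[1.96,0.04,1.1,-2.22,1]]'; python3 - <<'E'
from h import *
st=status.observe();im=grab_frame("wrist");C=cam("wrist",st);cv2.imwrite("pics/w1.png",im)
print(st["position"],st["tool_rot"])
for n,z in(("top_mid",.068),("spacer_mid",.032)):
  for d in silhouettes("wrist",n): print(n,round(d["p"],2),np.round(np.array(d["extent"])*[560,420,560,420]),d["mask"].sum(),np.round(np.hstack(rect(C,d["mask"],z)),1))
E
```

```text
clock: 2.22
position: [0.4543, -0.2018, 0.1481]
tool_rot: [-3.14, -0.002, 1.432]
force: [-0.4, -0.4, 0.4]
grip_width: 0.0853
finger_force: 0.0
[ 0.45428809 -0.20179459  0.14805839] [-3.13975214e+00 -1.54949123e-03  1.43166175e+00]
top_mid 0.8 [260. 247. 316. 363.] 6581 [ 446.6 -274.7  106.6   45.5   82.2]
spacer_mid 0.96 [329. 358. 376. 397.] 1058 [ 497.9 -390.9   39.7   48.7   25.5]
spacer_mid 0.78 [ 73. 189. 187. 284.] 5102 [ 319.1 -211.1   97.8   41.6   27. ]
spacer_mid 0.7 [259. 188. 314. 236.] 2464 [ 456.  -207.8   40.1   44.9   82.1]
```

View pics/w1.png

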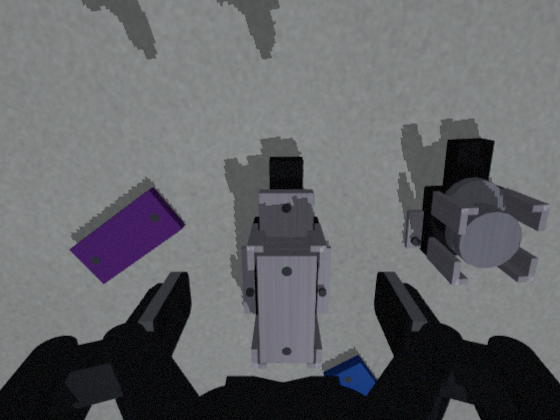

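The wrist view shows the plate's free end at cols 259–314, rows 188–236. It's about 4 px right of the jaw centre at 282. The disc magazine and both decoys are well clear of the fingers.

```bash
python3 - <<'E'
from h import *
C=cam("wrist");print(back(C,[286,190],.020),back(C,[286,197],.032),back(C,[286,190],.032))
E
python3 -m creep '[[-0.03,0.04,0.6,0,1],[-0.03,0.04,1.2,0,1],[-0.03,0.04,1.6,0,1],[-0.03,0.04,1.6,0,1]]'; python3 - <<'E'
from h import *
st=status.observe();im=grab_frame("wrist");C=cam("wrist",st);cv2.imwrite("pics/w2.png",im)
print(st["position"],st["tool_rot"])
E
```

```text
[[ 0.45793224 -0.19609936  0.02      ]] [[ 0.45743672 -0.19869359  0.032     ]] [[ 0.45827378 -0.19284139  0.032     ]]
clock: 2.88
position: [0.4552, -0.2071, 0.0527]
tool_rot: [-3.14, 0.0, 1.425]
force: [0.1, 0.8, -0.4]
grip_width: 0.0856
finger_force: 0.0
[ 0.45520014 -0.20711712  0.05269453] [-3.13972823e+00  3.80334613e-05  1.42520765e+00]
```

View pics/w2.png

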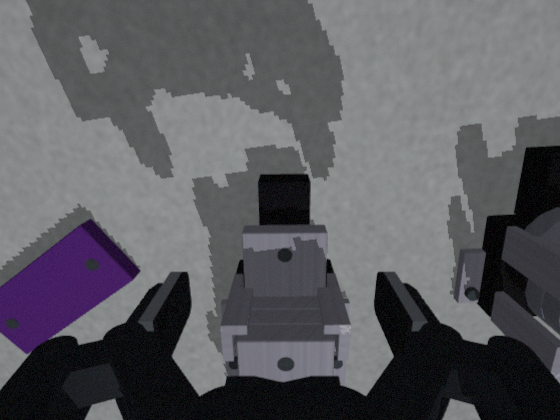

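The plate's free end is now at rows 226–298, cols 243–327 (mid 285), with the jaws at mid 282. I'll compute the end and the gate face to place the pads along it.

```bash
python3 - <<'E'
from h import *
st=status.observe();C=cam("wrist",st);R=Ro.from_euler("xyz",st["tool_rot"]).as_matrix()
for uv in([243,227],[327,227],[285,227],[285,234],[285,298]): print(uv,np.round((back(C,uv,.032)-st["position"])@R*1000,1))
im=cv2.imread("pics/w2.png");print(im[215:305:2,270].mean(1).round())
E
```

```text
[243, 227] [[ 18.9 -20.9  21.7]]
[327, 227] [[19.  23.1 21.7]]
[285, 227] [[19.   1.1 21.7]]
[285, 234] [[15.   1.1 21.7]]
[285, 298] [[-24.2   1.2  21.7]]
[  7.  17.   0.   4.  21.  54.  64.  63.  63.  94. 121. 122. 121. 120.
 122. 121. 118. 102.  77.  77.  77.  75.  75.  78.  76.  79.  75.  76.
  76.  77.  77.  76.  73.  76.  75.  75.  76.  76.  80.  74.  76.  67.
  64.  66.  64.]
```

```bash
python3 -m creep '[[0.06,0.02,0.39,-0.05,1],[0.06,0.02,0.39,-0.05,1],[0.06,0.02,0.39,-0.05,0.6],[0.06,0.02,0.39,-0.05,0.6],[0.06,0.02,0.39,-0.05,0.6]]' 80; python3 -m creep '[[0,0,0,0,0.3],[0,0,0,0,0.3],[0,0,0,0,0.3],[0,0,0,0,0.3]]' 80;  python3 - <<'E'
from h import *
st=status.observe();print(st)
im=grab_frame("wrist");cv2.imwrite("pics/w3.png",im);print(len(grab_frame("scene")))
E
```

```text
clock: 3.55
position: [0.458, -0.2033, 0.0305]
tool_rot: [3.141, 0.0, 1.434]
force: [0.2, -0.4, 0.0]
grip_width: 0.0511
finger_force: 0.0
clock: 4.05
position: [0.4579, -0.2032, 0.0307]
tool_rot: [3.141, 0.001, 1.433]
force: [-4.4, 2.3, 22.0]
grip_width: 0.0427
finger_force: 78.5
{'clock': 4.05, 'qpos': array([ 0.4897216 ,  0.67526537, -0.2545773 ,  2.04998977,  0.36496309,
        0.45817185, -0.1780161 ]), 'qd': array([-0.00049974, -0.00145327, -0.00053611, -0.00089495, -0.00126814,
        0.00094279, -0.00037068]), 'joint_efforts': array([ -0.37790017, -78.34721088,  -2.34159932, -17.81179547,
         0.40055372,  -1.55293565,   0.15330518]), 'position': array([ 0.4578582 , -0.20323887,  0.03074983]), 'tool_rot': array([3.14112102e+00, 5.25817030e-04, 1.43349297e+00]), 'force': array([-4.35217228,  2.3490625 , 22.04058267]), 'moment': array([ 0.33712369,  1.12438785, -0.22780438]), 'finger_force': 78.49647760391235, 'grip_width': 0.04273585544796354}
420
```

View pics/w3.png

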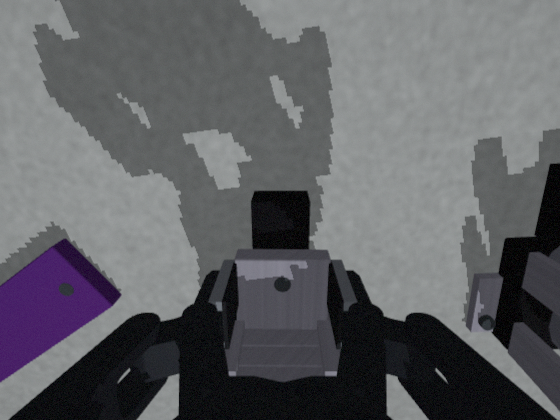

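The jaws hold the free end across its width: the plate is at cols 232–332, rows 250–330, the fingers are on both sides and the gate is behind. The pads swinging forward have loaded the tool with about 22 N vertically, so I'll ease up a little before drawing.

```bash
python3 -m creep '[[0,0,-0.02,0,0.3],[0,0,-0.02,0,0.3]]' 100; python3 -m creep '[[0.05,0,0,0,0.3],[0.1,0,0,0,0.3],[0.15,0,0,0,0.3],[0.2,0,0,0,0.3]]' 100
```

```text
clock: 4.4
position: [0.4577, -0.2032, 0.0312]
tool_rot: [3.142, 0.0, 1.434]
force: [-0.7, -1.3, -1.1]
grip_width: 0.0422
finger_force: 101.3
clock: 4.9
position: [0.4592, -0.1917, 0.0311]
tool_rot: [-3.141, 0.001, 1.433]
force: [-1.4, -6.9, -1.2]
grip_width: 0.0418
finger_force: 101.5
```

```bash
python3 -m creep '[[0.1,0,0,0,0.3],[0.2,0,0,0,0.3],[0.3,0,0,0,0.3],[0.4,0,0,0,0.3],[0.5,0,0,0,0.3]]'; python3 -m creep '[[0.1,0,0,0,0.3],[0.2,0,0,0,0.3],[0.35,0,0,0,0.3],[0.5,0,0,0,0.3],[0.65,0,0,0,0.3]]'; python3 -m creep '[[0.1,0,0,0,0.3],[0.1,0,0,0,0.3]]';python3 - <<'E'
from h import *
a=grab_frame("scene");C=cam("scene");w=grab_frame("wrist")
a=cv2.resize(a[150:250,180:320],(560,400),interpolation=cv2.INTER_CUBIC);w=cv2.resize(w[150:,:],(240,116))
o=np.zeros((400,800,3),np.uint8);o[:,:560]=a;o[:116,560:]=w;cv2.imwrite("pics/s4.png",o)
E
```

```text
clock: 5.52
position: [0.4635, -0.1611, 0.0311]
tool_rot: [-3.142, -0.0, 1.434]
force: [-0.6, -2.6, 0.0]
grip_width: 0.0418
finger_force: 101.5
clock: 6.15
position: [0.4689, -0.1219, 0.0311]
tool_rot: [-3.142, -0.0, 1.434]
force: [0.5, 0.0, -1.6]
grip_width: 0.0414
finger_force: 101.4
clock: 6.4
position: [0.4697, -0.1162, 0.0311]
tool_rot: [3.142, -0.0, 1.435]
force: [0.1, 0.7, -0.5]
grip_width: 0.0415
finger_force: 101.4
```

View pics/s4.png

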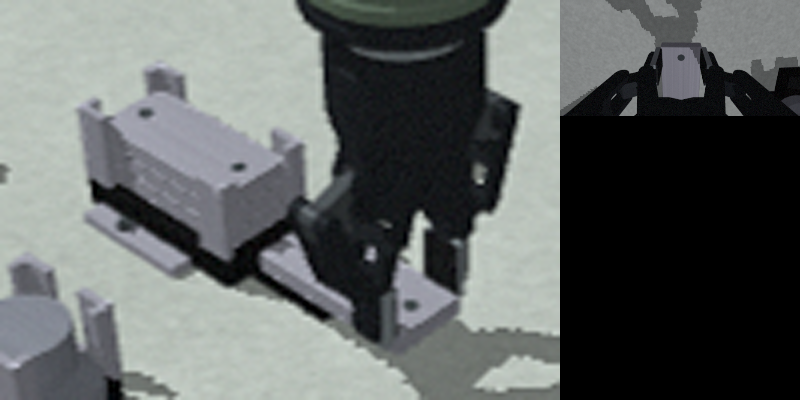

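The plate is fully out and level in the jaws. The other three dropped flat in the magazine, with the top plate's face now below the guide tops (scene crop around 200,140). Next I lift straight up and check how the plate sits in the hand.

```bash
python3 -m creep '[[0,0,-0.2,0,0.3],[0,0,-0.5,0,0.3],[0,0,-0.9,0,0.3],[0,0,-1.2,0,0.3],[0,0,-1.2,0,0.3]]'; python3 - <<'E'
from h import *
st=status.observe();im=grab_frame("wrist");C=cam("wrist",st);R=Ro.from_euler("xyz",st["tool_rot"]).as_matrix()
cv2.imwrite("pics/w5.png",im)
for d in silhouettes("wrist","spacer_mid"): print(round(d["p"],2),np.round(np.array(d["extent"])*[560,420,560,420]),d["mask"].sum())
print(im[236:275,284].mean(1).round(), im[275,215:350:3].mean(1).round())
zt=st["position"][2]+.001
for uv in([240,256],[328,256],[284,256],[284,250]): print(uv,np.round((back(C,uv,zt)-st["position"])@R*1000,1))
print(go([.4719,.2048,st["position"][2]],1.515))
E
```

```text
clock: 7.12
position: [0.4702, -0.1174, 0.1046]
tool_rot: [3.139, 0.0, 1.433]
force: [-0.1, -0.1, -2.5]
grip_width: 0.0414
finger_force: 101.6
0.86 [235. 251. 331. 380.] 11230
0.78 [ 53. 299. 157. 371.] 1717
[130. 130. 133. 136. 138. 140. 137. 135. 133. 131. 134. 135. 121.  83.
  59.  61.  62.  63.  60.  62.  60.  62.  64.  74.  94. 113. 121. 119.
 120. 119. 120. 122. 119. 118. 119. 121. 119. 120. 118.] [ 12.  25.  56.  48.  51.  40.  10.   7. 115. 116. 118. 116. 115. 116.
 114. 117. 116. 115. 117. 118. 116. 120. 122. 121. 115. 117. 119. 118.
 119. 118. 124. 115.  76.  77.  70.  72.  71.  68.   4.  11.  46.  59.
  54.  58.  16.]
[240, 256] [[ 13.7 -19.8  -1.1]]
[328, 256] [[13.6 20.8 -1. ]]
[284, 256] [[13.7  0.5 -1. ]]
[284, 250] [[16.7  0.5 -1. ]]
(array([ 5.32 , -0.695, -0.026]), array([ 0.001,  0.001, -0.585]))
```

View pics/w5.png

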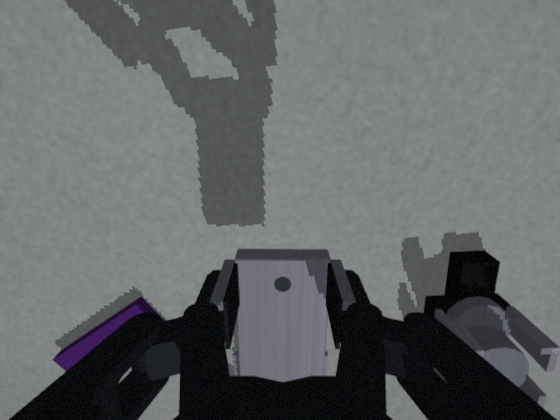

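The plate is held level and square: its top front edge is at row 260 and it spans cols 237–330. Its centre is about 38 mm behind the TCP. Now I carry it to the pad.

```bash
python3 -m creep '[[0.4,-0.05,0,0,0.3],[1.1,-0.14,0,-0.1,0.3],[1.8,-0.24,0,-0.2,0.3],[2.5,-0.33,0,-0.3,0.3],[3.2,-0.42,0,-0.4,0.3]]'; python3 -m creep '[[0.7,-0.09,0,-0.1,0.3],[1.3,-0.17,0,-0.18,0.3],[1.8,-0.24,0,-0.18,0.3],[2.1,-0.28,0,-0.18,0.3],[2.1,-0.28,0,-0.18,0.3]]'; python3 - <<'E'
from h import *
print(go([.4719,.2048,.0451],1.515))
st=status.observe();C=cam("wrist",st);im=grab_frame("wrist");cv2.imwrite("pics/w6.png",im)
E
```

```text
clock: 7.85
position: [0.4703, 0.078, 0.1023]
tool_rot: [-3.14, 0.0, 1.49]
force: [0.5, -0.3, -1.7]
grip_width: 0.042
finger_force: 101.5
clock: 8.48
position: [0.464, 0.2044, 0.1026]
tool_rot: [-3.141, 0.0, 1.516]
force: [0.3, -0.2, -2.1]
grip_width: 0.0416
finger_force: 101.5
(array([0.014, 0.132, 0.958]), array([-0.005,  0.001,  0.01 ]))
```

View pics/w6.png

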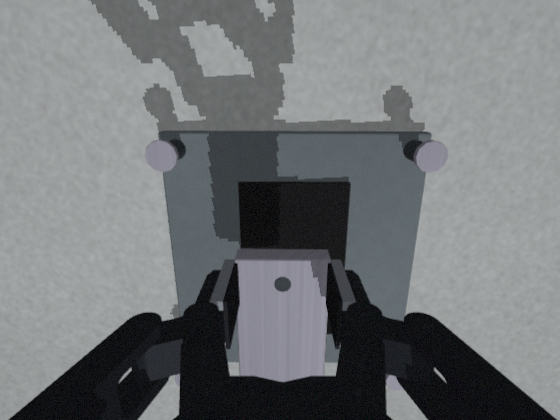

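The pad's far edge shows at row 182, cols 240–350, and the post heads are at (161,155) and (430,155). I'll use those to refine the target.

```bash
python3 - <<'E'
from h import *
st=status.observe();C=cam("wrist",st)
P=back(C,[[239.5,182],[350,182]],.014);H=back(C,[[161,155],[430,155]],.040)
print(np.round(P*1000,1),np.round(H*1000,1))
for Q,L in((P,.065),(H,.088)):
    v=(Q[1]-Q[0])[:2];v/=np.linalg.norm(v);u=np.array([-v[1],v[0]]);c=Q.mean(0)[:2]-L*u;print(c,np.degrees(np.arctan2(u[1],u[0])))
E
```

```text
[[434.8 231.5  14. ]
 [513.3 227.1  14. ]] [[392.4 257.3  40. ]
 [556.7 248.1  40. ]]
[0.47040581 0.16441099] 86.81312526626914
[0.4696412  0.16482706] 86.80550928021137
```

```bash
python3 -m creep '[[0,0.135,0,0,0.3],[0,0.135,0.3,0,0.3],[0,0.135,0.7,0,0.3],[0,0.135,1.0,0,0.3],[0,0.135,1.15,0,0.3]]'; python3 -m creep '[[0,0,0.03,0,0.3],[0,0,0.06,0,0.3],[0,0,0.08,0,0.3],[0,0,0.08,0,0.3]]'; python3 -m creep '[[0,0,0.02,0,0.3],[0,0,0.04,0,0.3],[0,0,0.04,0,0.3]]'
```

```text
clock: 9.15
position: [0.4728, 0.2021, 0.0333]
tool_rot: [-3.141, 0.001, 1.513]
force: [-0.6, 0.1, -1.4]
grip_width: 0.0413
finger_force: 101.5
clock: 9.65
position: [0.4726, 0.2033, 0.0296]
tool_rot: [3.141, -0.0, 1.515]
force: [-0.1, 0.6, -1.9]
grip_width: 0.0415
finger_force: 101.5
clock: 10.02
position: [0.4724, 0.2033, 0.0268]
tool_rot: [-3.141, 0.0, 1.515]
force: [0.1, -0.1, -1.6]
grip_width: 0.0416
finger_force: 101.5
```

```bash
python3 -m creep '[[0,0,0.015,0,0.3],[0,0,0.015,0,0.3]]'; python3 -m creep '[[0,0,0.015,0,0.3],[0,0,0.015,0,0.3]]'; python3 -m creep '[[0,0,0.015,0,0.3],[0,0,0.015,0,0.3]]'
```

```text
clock: 10.28
position: [0.4724, 0.2033, 0.0259]
tool_rot: [-3.141, 0.0, 1.515]
force: [1.0, 0.7, -2.2]
grip_width: 0.0418
finger_force: 101.5
clock: 10.52
position: [0.4725, 0.2033, 0.0251]
tool_rot: [3.142, -0.0, 1.515]
force: [0.1, 1.2, -1.4]
grip_width: 0.0419
finger_force: 101.7
clock: 10.78
position: [0.4725, 0.2033, 0.025]
tool_rot: [3.141, 0.0, 1.515]
force: [-5.0, -2.0, 19.8]
grip_width: 0.042
finger_force: 104.1
```

Contact at the expected height (TCP 0.025). I'll ease off slightly, open and lift.

```bash
python3 -m creep '[[0,0,-0.01,0,0.3],[0,0,-0.01,0,0.3]]' 20; python3 -m creep '[[0,0,0,0,0.8],[0,0,0,0,0.8],[0,0,0,0,0.8],[0,0,0,0,0.8]]'; python3 -m creep '[[0,0,-0.2,0,0.8],[0,0,-0.6,0,0.8],[0,0,-1.2,0,0.8],[0,0,-2,0,0.8],[0,0,-2.5,0,0.8]]'; python3 -m creep '[[-0.7,0,0,0,0.8],[-1.4,0,-0.4,0,0.8],[-1.7,0,-0.4,0,0.8],[-1.7,0,-0.4,0,0.8]]'; python3 - <<'E'
from h import *
w=grab_frame("wrist");st=status.observe();s=grab_frame("scene");C=cam("wrist",st)
for d in silhouettes("wrist","spacer_mid"): print(round(d["p"],2),np.round(np.array(d["extent"])*[560,420,560,420]),d["mask"].sum(),np.round(np.hstack(rect(C,d["mask"],.026)),1))
a=cv2.resize(w,(400,300));b=cv2.resize(s[150:370,180:500],(400,275));o=np.zeros((300,800,3),np.uint8);o[:,:400]=a;o[:275,400:]=b;cv2.imwrite("pics/f7.png",o)
E
```

```text
clock: 11.02
position: [0.4725, 0.2033, 0.025]
tool_rot: [3.141, -0.0, 1.515]
force: [-2.9, -1.1, 8.3]
grip_width: 0.0416
finger_force: 102.7
clock: 11.52
position: [0.4724, 0.2032, 0.0248]
tool_rot: [-3.142, 0.0, 1.515]
force: [0.5, 0.0, 0.1]
grip_width: 0.0683
finger_force: 0.0
clock: 12.15
position: [0.4727, 0.2034, 0.1777]
tool_rot: [3.14, -0.001, 1.515]
force: [0.8, -0.5, -0.4]
grip_width: 0.0685
finger_force: 0.0
clock: 12.65
position: [0.4668, 0.1002, 0.1997]
tool_rot: [3.141, 0.0, 1.513]
force: [-0.0, 0.2, 0.4]
grip_width: 0.0683
finger_force: 0.0
0.67 [256.  58. 307. 172.] 5333 [470.1 168.2  98.2  45.6  86.7]
0.55 [141. 412. 154. 420.] 86 [ 276.3 -189.4   13.8   18.3   86.7]
```

View pics/f7.png

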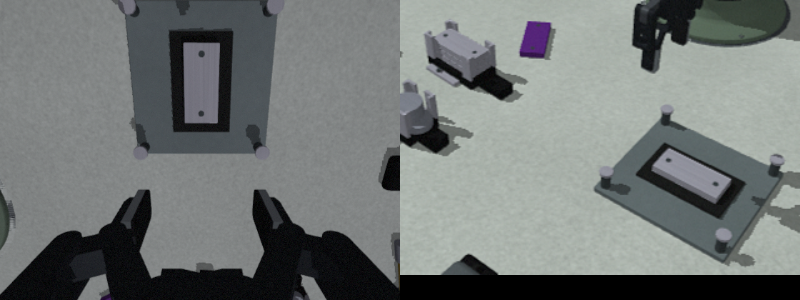

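The plate lies flat, central and lengthwise on the pad (left crop around 201,83). It measures within about 3 mm of centre and 0.1° of the pad's axis. The stack sits flat in its magazine, the disc magazine is untouched, and the gripper is clear.

```bash
python3 -c "
from workcell import bot
print(bot.job_done())"
```

```text
the job is handed in; nothing more can be done
None
```

The job is handed in at about 13 s. The bottom plate is out of the magazine and lies flat and lengthwise on the pad, within about 3 mm of centre. The three plates above dropped flat, and the disc magazine and both look-alikes were left alone.

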